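# Recharge the glass-washer's detergent canister

## Task

Recharge the glass-washer's detergent canister: turn its lid about a quarter turn anticlockwise, until the lugs under the ends of its grip bar stand in the two gaps of the thread, lift it off and lay it on the cork trivet; drop every white capsule from the steel tray into the canister, each standing in a pocket of its own. Then set the lid back on through the gaps and screw it down clockwise until the seal is snug, with the bar pointing at the two raised posts on the flange; do not overtighten it past them, and leave the shakers alone.

Things in the scene. Friction and masses are not known exactly. Their poses are not given: they have to be found in the camera images.
- canister: Round grey metal canister fixed to the counter by a dark flange (160 mm across, 6 mm thick). Origin: centre of its underside, at counter height; z up. Inside are five wedge-shaped pockets, floor 17 mm, dividers' tops 48 mm above the origin, round a hub of 20 mm diameter; each takes one capsule with 3 mm to spare all round.
- mouth (a point): Centre of the canister's open mouth at the top of its sprung seal ring, 62 mm above the counter; 98 mm across inside, wall outside 108 mm.
- thread_gap (a point): Middle of one of the two 36 degree gaps in the thread outside the wall, on the canister's +x side; the other is opposite, on its -x side. Between them two sloping ledges stand out to 64 mm from the axis. Seen from above each ledge runs clockwise from a gap and sinks 12 mm over 142 degrees.
- mark (a point): Top of one of the two raised marks on the canister's flange (posts 7 mm square, 24 mm above the counter, 76 mm from the axis), 95 degrees clockwise, seen from above, of the gap at +x; the other mark is opposite.
- pocket0 (a point): Centre of the floor of pocket 0, 32.5 mm from the canister's axis, 36 degrees anticlockwise from its +x, 17 mm above the counter.
- pocket1 (a point): Centre of the floor of pocket 1, 32.5 mm from the canister's axis, 108 degrees anticlockwise from its +x, 17 mm above the counter.
- pocket2 (a point): Centre of the floor of pocket 2, 32.5 mm from the canister's axis, 180 degrees anticlockwise from its +x, 17 mm above the counter.
- pocket3 (a point): Centre of the floor of pocket 3, 32.5 mm from the canister's axis, 252 degrees anticlockwise from its +x, 17 mm above the counter.
- pocket4 (a point): Centre of the floor of pocket 4, 32.5 mm from the canister's axis, 324 degrees anticlockwise from its +x, 17 mm above the counter.
- seal (a joint): How far the sprung seal ring is pressed down, in m: 0 free, 0.009 bottomed; preload 2.3 N, then 1.5 N per mm. At first the lid is some 85 degrees past the gaps. Clockwise from the gaps it is free for 42 degrees, then drawn down 1 mm per 12 degrees and the torque rises to some 0.3 N m. Snug: about 0.0045 (bar at the marks); 0.003 to 0.0065 is good, above 0.0075 overtight. The thread holds where it is left.
- lid: Grey knurled metal screw lid, 139 mm across, 200 g, at first tightened on the canister. Origin: centre of its underside (skirt's lower edge); z up. Skirt and plate 31 mm high. Set on with the lugs in the gaps (within 12 degrees, either way round) its origin is 37 mm above the canister's; on the ledges it stands about 14 mm higher. Screwed down it sinks as the seal does.
- grip_bar (a point): Middle of the top of the lid's straight grip bar, 61 mm above the lid's origin: 96 mm long along the lid's x, 24 mm thick along y, 30 mm high above the plate.
- lug (a point): Tip of one of the lid's two inward lugs (7 mm thick, 60 mm from the axis, 5 mm above the skirt's edge), at the lid's +x; the other at -x, so they lie under the ends of the bar. The lid is centred by a 93 mm spigot, 3 mm deep, that enters the 99 mm seal ring.
- tray: Shallow smooth sheet-steel tray, 280 (x) by 220 mm, fixed on the counter, in which the capsules stand: floor 3 mm thick, rim 16 mm high and 4 mm thick. It lies left or right of the canister, the trivet on the other side. Origin: centre of its underside.
- capsule0: Plain white detergent capsule, a rigid upright cylinder 28 mm in diameter and 30 mm high, 30 g, standing in the steel tray. Origin: centre of its underside; z along its axis. Only three to five of the five are there; the absent ones read None. In a pocket its top is 15 mm below the mouth.
- capsule1: Plain white detergent capsule, a rigid upright cylinder 28 mm in diameter and 30 mm high, 30 g, standing in the steel tray. Origin: centre of its underside; z along its axis. Only three to five of the five are there; the absent ones read None. In a pocket its top is 15 mm below the mouth.
- capsule2: Plain white detergent capsule, a rigid upright cylinder 28 mm in diameter and 30 mm high, 30 g, standing in the steel tray. Origin: centre of its underside; z along its axis. Only three to five of the five are there; the absent ones read None. In a pocket its top is 15 mm below the mouth.
- capsule3: Plain white detergent capsule, a rigid upright cylinder 28 mm in diameter and 30 mm high, 30 g, standing in the steel tray. Origin: centre of its underside; z along its axis. Only three to five of the five are there; the absent ones read None. In a pocket its top is 15 mm below the mouth.
- capsule4: Plain white detergent capsule, a rigid upright cylinder 28 mm in diameter and 30 mm high, 30 g, standing in the steel tray. Origin: centre of its underside; z along its axis. Only three to five of the five are there; the absent ones read None. In a pocket its top is 15 mm below the mouth.
- trivet: Round cork trivet, 170 mm across, 8 mm thick, fixed, flat on the counter: where the lid is laid, right way up, while it is off (within 5 cm of its middle). Origin: centre of its underside.
- shaker_cheese: Bystander: glass shaker with a steel cap, 73 x 72 x 119 mm, loose, at the back of the counter. Origin: centre of its underside.
- shaker_chili: Bystander: second glass shaker, same size, beside the first. Origin: centre of its underside.

How it is judged:
By the outcome, as a careful person would: the job done as asked, in the order asked, and still so for the second after the job is handed in, with the robot touching nothing.
Of capsule0, capsule1, capsule2, capsule3, capsule4 only 3 to 5 are there at a start; the rules pass over those that are not, and their reading is None.
At some moment in a run one of capsule0, capsule1, capsule2, capsule3, capsule4 may be knocked a few centimetres aside while the robot is not near it.
Once in a run the grip may slacken for a moment while it holds something.
It also fails if it takes over 210 s, if anything falls off the work surface, if the arm or the gripper's body presses on something with over 40 N, if the wrist force passes 120 N, or if a joint passes its speed limit or range.

## Robot

A 6-joint arm with a two-finger parallel gripper is mounted at the origin on a cart in front of the work surface, level with it; the furniture and walls round the work are solid. World frame = base frame: x ahead of the robot, y to its left, z up, the work surface at z = 0. Lengths are in mm, angles in rad, forces in N, time in s.
With the tool pointing down it reaches from about 400 to 925 mm from the base axis. Payload 12.5 kg.
Tool frame: the origin (TCP) lies at the very end of the fingers, on their centre line; the grasp point (between the pads) lies 19 mm behind it; z points along the fingers, x is the direction in which the jaws open and shut, and the axes are right-handed (so a half turn about z gives the same grasp; the last joint's range is limited). The gripper opens to 95 mm and grips with 3 to 60 N. Pads are 20 mm wide; open, the fingers measure 119 mm over their backs; the gripper's body (75 mm by 180 mm) begins 59 mm behind the grasp point.
Start: joints at [-1.253, 0.491, 1.559, -0, 1.092, -0.106], TCP at [257.041, -569.716, 214.661] pointing down, gripper open.
Joint ranges: [-3.1, 3.1], [-0.84, 2.19], [0.05, 2.79], [-1.13, 4.28], [0.06, 2.93], [-2.69, 2.69]. Speed limits (rad/s): [2.22, 2.22, 2.79, 3.14, 3.14, 3.14].

## Interface

Orientations are given as [roll, pitch, yaw] about the fixed x, y, z axes, in that order (R = Rz(yaw) Ry(pitch) Rx(roll)).
In Python, from cell import state, viewer, ticket, look_for, regions_of gives the robot as it stands.
- The arm moves only by the shell command python3 -m inch 'ROWS'. ROWS is JSON, a list of rows, each a list of 7 numbers: the turn, a rotation vector about the world's x, y, z in degrees, then the shift along the world's x, y, z in mm, then the opening, from -1 (shut) to 1 (fully open). In form: [[rx, ry, rz, tx, ty, tz, hand], ...]. A call has 1 to 10 rows; each row shifts and turns the commanded pose from where the row before left it; what a row does not reach is not made up. A row lasts 1/10 s, in which the tool goes at most 50 mm and 8.59 degrees, less where a joint would pass 70% of its speed; a pose out of reach is approached as far as the arm can. A call with a gripper value outside its range is refused whole. The fingers move at their own pace and stop on an object; the grip force is fixed at half the most. Time passes only in rows, so rows that do not move let the fingers close. It gives the time, the measured TCP pose, the force and the opening at its end, in the units of the state.
- state(): the state, without advancing time (a new reading comes with each control period).
- viewer.read_camera(name): name is "scene" or "top"; returns a dict with "color" (400x640x3 uint8, red, green, blue), "depth" (400x640 float32, mm along the optical axis (not along the pixel's ray), 0 where there is no reading), "fx", "fy", "cx", "cy" (pixels), "position" and "orientation" of the camera in the world. Camera axes: x right, y down, z forward; pixel columns grow to the right and rows downward; lengths in mm; the calibration is good to about 2 mm. A picture is of the moment at which its call begins.
- ticket.job_done(): hands the job in, once; it reports no verdict.
Trained networks look in the newest picture that a camera, given by its name, has taken for a name from the list of things; names that differ only in an ending like _2 or _b are one class to them, and where a whole thing is asked for, a point or a joint stands for the part that bears it (a point fixed in the world has none). Each returns a list of dicts, best first, with "score" (0 to 1); they miss things now and then, are a little off and sometimes report something else, mostly with a low value. They report only what shows in the picture. A call takes as long as a camera call.
- look_for(name, camera): "box" ([left, top, right, bottom] as shares, 0 to 1, of the picture: columns of its width, rows of its height, round what is visible of it).
- regions_of(name, camera): "pixels" (400x640 bool, what is visible of it) and "box" ([left, top, right, bottom] as shares, 0 to 1, of the picture: columns of its width, rows of its height, round what is visible of it).
The state is a dict: "t": time; "joints": joint angles; "qvel": joint speeds; "tau": joint torques, N m; "eef_pos": TCP position; "tcp_rot": TCP orientation; "ft_force": force on the tool from outside, world axes, zero at the start; "moment": the same for the moment, N m; "opening": opening from 0.0 (shut) to 1.0 (fully open).
Only numpy, scipy, OpenCV 4.12 (cv2) and the standard library are available. Lean on these libraries where they do the work, as an engineer would, in place of code of your own. Each camera call takes 0.05 s, during which the arm holds its last target. There are 200 camera calls.

## Working session

There is one attempt and no reset: what is moved stays moved. The work goes in short steps, Python scripts to look and compute and a shell command to move; the robot and the scene stay as the last step left them, time stands still between calls to the robot, and variables do not carry over. Pictures are saved under pics/ and viewed, on a budget of 14 in all, crops included, one or two more only if the job needs it, and the job is handed in when it is done.

```bash
mkdir -p pics; ls; cat > h.py <<'E'
import numpy as np, cv2
from cell import state, viewer, ticket, look_for, regions_of
from scipy.spatial.transform import Rotation as R
def Rm(o):
    o=np.array(o,float)
    if o.shape==(3,3): return o
    return R.from_euler('xyz',o).as_matrix() if o.size==3 else R.from_quat(o).as_matrix()
def cam(n): return viewer.read_camera(n)
def cloud(c):
    d=c['depth'].astype(float); v,u=np.mgrid[:d.shape[0],:d.shape[1]]
    p=np.stack([(u-c['cx'])/c['fx']*d,(v-c['cy'])/c['fy']*d,d],-1)
    w=p@Rm(c['orientation']).T+np.array(c['position']); w[d==0]=np.nan; return w
def proj(c,P):
    q=(np.array(P,float)-np.array(c['position']))@Rm(c['orientation']); return q[...,0]/q[...,2]*c['fx']+c['cx'],q[...,1]/q[...,2]*c['fy']+c['cy']
def save(c,n,crop=None,s=1):
    im=c['color'][:,:,::-1]
    if crop: im=im[crop[1]:crop[3],crop[0]:crop[2]]
    cv2.imwrite('pics/'+n,cv2.resize(im,None,fx=s,fy=s,interpolation=cv2.INTER_CUBIC))
E
python3 - <<'E'
from h import *
s=state(); print(s)
for n in ['top','scene']:
    c=cam(n); save(c,n+'0.png'); w=cloud(c)
    print(n,c['fx'],c['cx'],c['cy'],c['position'],c['orientation'])
    for t in ['canister','lid','grip_bar','mark','tray','trivet','capsule0','shaker_cheese']:
        for r in regions_of(t,n)[:6]:
            if r['score']<.3: continue
            p=w[r['pixels']]; b=np.array(r['box'])*[640,400,640,400]
            print(t,round(r['score'],2),b.round(),np.nanmedian(p,0).round(),np.nanmin(p,0).round(),np.nanmax(p,0).round())
E
```

```text
pics
{'t': 0.0, 'joints': array([-1.25258735e+00,  4.91564607e-01,  1.55945991e+00, -9.86523228e-06,
        1.09169778e+00, -1.05622685e-01]), 'qvel': array([-0.00206263, -0.00142036,  0.00069777, -0.00155479,  0.00151419,
        0.00030738]), 'tau': array([-2.12609986e-03, -6.12652159e+01, -2.58186185e+01,  6.91409293e-02,
        4.82073217e-02, -8.38770256e-05]), 'eef_pos': array([ 256.9623915 , -569.45972608,  214.0550108 ]), 'tcp_rot': array([-3.14148226e+00,  1.12427366e-03, -1.14696005e+00]), 'ft_force': array([-0.28666494,  0.78362262, -0.17384702]), 'moment': array([-0.02797758,  0.02881578,  0.00732674]), 'opening': 0.996709988895928}
top 382.5981986995578 320.5676294858405 197.5278030640138 [ 449.11863573   54.74261393 1132.53438636] [-2.99304327 -0.07922482 -1.55633535]
canister 0.61 [279. 198. 333. 242.] [515.  38.   7.] [492. -65.  -3.] [612.  82.  64.]
canister 0.61 [272. 111. 293. 141.] [798.  85. 109.] [779.  52.   8.] [837. 122. 123.]
lid 0.84 [289. 186. 339. 240.] [570.   3.  69.] [504. -66.  -1.] [651.  69. 103.]
grip_bar 0.68 [286. 185. 334. 240.] [568.   3.  6
[... 1644 characters left out ...]
] [543.  53.   6.] [493. -42.  -2.] [652.  86.  45.]
mark 0.58 [411. 186. 423. 198.] [ 445. -201.   25.] [ 433. -223.    3.] [ 460. -195.   35.]
mark 0.53 [339. 150. 454. 219.] [ 506. -250.    3.] [ 375. -398.   -2.] [ 664. -137.   35.]
tray 0.98 [338. 147. 454. 218.] [ 513. -247.    3.] [ 375. -399.   -3.] [673. -58.  69.]
trivet 0.89 [257. 283. 342. 358.] [497. 289.   7.] [418. 193.  -3.] [593. 367.  11.]
capsule0 0.71 [410. 185. 422. 199.] [ 444. -200.   27.] [ 433. -218.    6.] [ 458. -195.   35.]
capsule0 0.67 [422. 169. 436. 184.] [ 444. -302.   21.] [ 429. -368.   -0.] [ 471. -294.   35.]
shaker_cheese 0.72 [212. 196. 243. 244.] [766. 191.  75.] [ 749. -286. -429.] [1395.  211.  121.]
```

```bash
python3 - <<'E'
from h import *
c=cam('top'); save(c,'top1.png',(200,90,460,300),3)
w=cloud(c)
X,Y,Z=w[...,0],w[...,1],w[...,2]
near=np.hypot(X-575,Y-3)<95
m=near&(Z>88)
p=w[m][:,:2].astype(np.float32); print('bar n',len(p),np.median(w[m][:,2]),cv2.minAreaRect(p))
m=near&(Z>62)&(Z<80); p=w[m][:,:2].astype(np.float32); print('plate',np.median(w[m][:,2]),cv2.minEnclosingCircle(p),p.min(0),p.max(0))
m=near&(Z>3)&(Z<12);p=w[m][:,:2].astype(np.float32);print('flange',cv2.minEnclosingCircle(p),p.min(0),p.max(0))
m=near&(Z>14)&(Z<30);print(w[m].round()[:20])
m=(X>370)&(X<665)&(Y>-385)&(Y<-135)&(Z>24)
n,l,st,ce=cv2.connectedComponentsWithStats(m.astype(np.uint8))
for i in range(1,n):
    if st[i,4]>15:
        q=w[(l==i)&(Z>29)]; print('cap',st[i],cv2.minEnclosingCircle(q[:,:2].astype(np.float32)),np.median(q,0).round(1))
m=(Z>4.5)&(Z<12)&(np.hypot(X-497,Y-283)<110);p=w[m][:,:2].astype(np.float32);print('trivet',cv2.minEnclosingCircle(p),p.min(0),p.max(0))
E
```

```text
bar n 312 98.14062331202615 ((570.77490234375, 2.4542274475097656), (95.8095703125, 23.940710067749023), 33.509925842285156)
plate 68.68904375552722 ((571.0797729492188, 2.2079825401306152), 70.91449737548828) [501.44946 -66.71764] [640.65814   71.882965]
flange ((575.2314453125, 3.110602855682373), 94.65435791015625) [483.9282  -87.93807] [668.94714  96.21403]
[[599. -71.  21.]
 [596. -71.  24.]
 [548.  74.  25.]
 [548.  71.  25.]
 [545.  77.  27.]
 [545.  74.  23.]
 [546.  71.  23.]
 [543.  74.  23.]
 [543.  71.  22.]]
cap [407 201  10  10  78] ((599.72509765625, -301.9584655761719), 13.727453231811523) [ 600.1 -301.5   33.9]
cap [374 203  10   9  75] ((592.0429077148438, -201.95970153808594), 13.95871353149414) [ 591.7 -202.1   33.8]
cap [395 226  11   9  70] ((526.1521606445312, -265.7381896972656), 13.777642250061035) [ 525.4 -264.6   33.9]
cap [378 253  10  10  79] ((444.2764587402344, -212.27415466308594), 13.904851913452148) [ 443.9 -211.6   33.6]
cap [412 255  10  10  82] ((441.520263671875, -313.445068359375), 14.263662338256836) [ 442.2 -313.3   33.3]
trivet ((497.49615478515625, 282.556640625), 109.36247253417969) [394.27454 178.49983] [606.81665 391.69815]
```

View pics/top1.png

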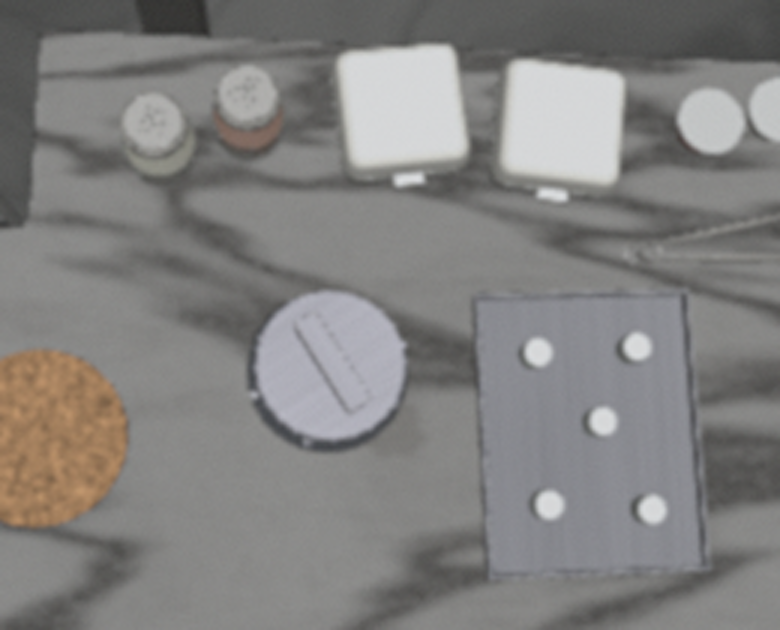

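View pics/scene0.png

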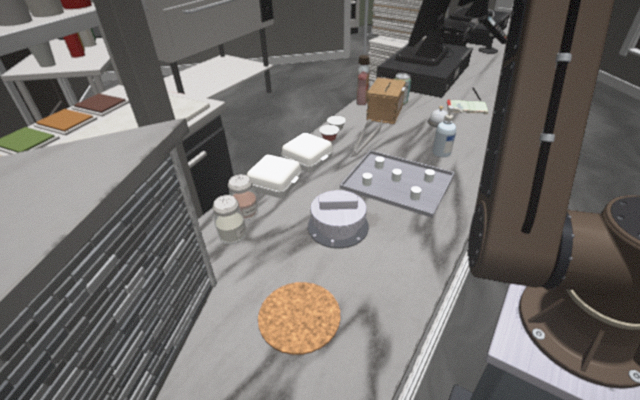

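```bash
python3 - <<'E'
from h import *
c=cam('top'); w=cloud(c)
for u,v in [(284,221),(284,222),(302,237),(302,236),(303,237),(334,205)]: print(u,v,w[v,u].round(),c['color'][v,u])
for a in range(0,360,15):
    P=[571+76*np.cos(np.radians(a)),2+76*np.sin(np.radians(a)),24]; 
    print(a,np.round(proj(c,P)).ravel(),end=';')
a=cv2.resize(c['color'][175:250,270:350,::-1],None,fx=7,fy=7,interpolation=cv2.INTER_CUBIC)
c=cam('scene');w=cloud(c)
print(c['depth'][0,0])
b=cv2.resize(c['color'][180:255,300:380,::-1],None,fx=7,fy=7,interpolation=cv2.INTER_CUBIC)
cv2.imwrite('pics/cl.png',cv2.resize(np.hstack([a,b]),(800,375)))
near=np.hypot(w[...,0]-571,w[...,1]-2)
m=(near<83)&(near>71)&(w[...,2]>12)&(w[...,2]<30)
for v,u in np.argwhere(m): 
    p=w[v,u];print((u,v),p.round(),round(np.degrees(np.arctan2(p[1]-2,p[0]-571))),end=' ')
E
```

```text
284 221 [545.  74.  24.] [161 161 167]
284 222 [542.  74.  25.] [148 149 153]
302 237 [501.  21.  11.] [130 130 135]
302 236 [504.  21.   7.] [124 125 130]
303 237 [501.  18.  11.] [113 115 120]
334 205 [596. -71.  25.] [158 158 167]
0 [310. 187.];15 [303. 188.];30 [297. 190.];45 [291. 194.];60 [287. 199.];75 [284. 205.];90 [283. 212.];105 [284. 219.];120 [286. 225.];135 [290. 231.];150 [295. 235.];165 [302. 238.];180 [309. 239.];195 [315. 238.];210 [322. 236.];225 [327. 232.];240 [331. 226.];255 [334. 220.];270 [335. 213.];285 [334. 207.];300 [332. 200.];315 [328. 195.];330 [322. 191.];345 [316. 188.];1188.9598
(np.int64(331), np.int64(239)) [549.  77.  25.] 106 (np.int64(332), np.int64(239)) [548.  74.  23.] 108 (np.int64(331), np.int64(240)) [549.  77.  22.] 106 (np.int64(332), np.int64(240)) [545.  79.  25.] 109 (np.int64(333), np.int64(240)) [546.  73.  21.] 110 (np.int64(332), np.int64(241)) [544.  80.  24.] 109 (np.int64(333), np.int64(241)) [543.  78.  22.] 110 (np.int64(331), np.int64(242)) [548.  80.  18.] 107 (np.int64(332), np.int64(242)) [545.  79.  18.] 108 (np.int64(333), np.int64(242)) [543.  78.  19.] 110 (np.int64(331), np.int64(243)) [547.  81.  16.] 107 (np.int64(332), np.int64(243)) [545.  80.  16.] 109 (np.int64(333), np.int64(243)) [543.  79.  16.] 110 (np.int64(333), np.int64(244)) [543.  78.  13.] 110
```

View pics/cl.png

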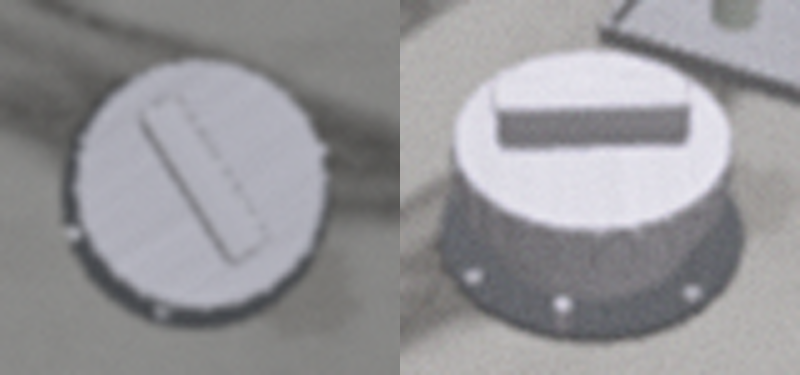

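```bash
python3 - <<'E'
from h import *
for n,pts in [('top',[(284.3,221.3),(302,237),(334,205)]),('scene',[(314.5,235),(332.4,240.6),(358.3,238.3)])]:
    c=cam(n); w=cloud(c); Z=w[...,2]; r=np.hypot(w[...,0]-571,w[...,1]-2)
    print(n,'counter',np.nanmedian(Z[(r>100)&(r<140)]),'flange',np.nanmedian(Z[(r>72)&(r<79)&(Z<12)]),'plate',np.nanmedian(Z[(r<65)&(r>30)&(abs(Z-67)<9)]),'bar',np.nanmedian(Z[(r<30)&(Z>90)]))
    m=(r<60)&(Z>90); print(cv2.minAreaRect(w[m][:,:2].astype(np.float32)), np.linalg.svd(w[m][:,:2]-w[m][:,:2].mean(0),full_matrices=False)[2][0])
    for u,v in pts:
        d=Rm(c['orientation'])@[(u-c['cx'])/c['fx'],(v-c['cy'])/c['fy'],1]; o=np.array(c['position'])
        for z in (8,24):
            p=o+d*(z-o[2])/d[2]; q=p[:2]-[571,2]; print((u,v),z,p.round(),'r',np.hypot(*q).round(1),'az',np.degrees(np.arctan2(q[1],q[0])).round(1))
E
```

```text
top counter 0.9146385821209151 flange 7.191238811313269 plate 68.72847518363267 bar 98.18134717132602
((570.8184814453125, 2.2995071411132812), (95.65461730957031, 24.252975463867188), 33.66818618774414) [-0.83553566 -0.54943623]
(284.3, 221.3) 8 [546.  74.   8.] r 75.8 az 109.3
(284.3, 221.3) 24 [545.  73.  24.] r 76.0 az 110.4
(302, 237) 8 [501.  21.   8.] r 72.4 az 165.0
(302, 237) 24 [500.  21.  24.] r 73.2 az 164.8
(334, 205) 8 [598. -73.   8.] r 79.2 az -70.3
(334, 205) 24 [596. -71.  24.] r 76.8 az -71.3
scene counter -0.48695536017226004 flange 5.210179650328712 plate 67.28973323496655 bar 96.42595485436766
((571.6276245117188, 5.978279113769531), (93.82736206054688, 25.98513412475586), 32.529781341552734) [-0.84377656 -0.53669463]
(314.5, 235) 8 [601.  71.   8.] r 75.8 az 66.3
(314.5, 235) 24 [592.  85.  24.] r 85.6 az 75.8
(332.4, 240.6) 8 [552.  65.   8.] r 65.8 az 106.4
(332.4, 240.6) 24 [544.  79.  24.] r 81.4 az 109.3
(358.3, 238.3) 8 [501.  25.   8.] r 73.3 az 161.8
(358.3, 238.3) 24 [494.  40.  24.] r 85.5 az 154.0
```

The raised posts (about z = 24) lie at azimuth 110°/-70°, which puts the gaps near 25°. The bar is at 33.6°, and the lid height reads as seal ≈ 0. That doesn't fit the "85° past the gaps" in the description, so I'll check by feel once I have hold of the bar.

```bash
python3 -m inch '[[0,0,0.93,21,38,0,1],[0,0,0.93,21,38,0,1],[0,0,0.93,21,38,0,1],[0,0,0.93,21,38,0,1],[0,0,0.93,21,38,0,1],[0,0,0.93,21,38,0,1],[0,0,0.93,21,38,0,1],[0,0,0.93,21,38,0,1],[0,0,0.93,21,38,0,1],[0,0,0.93,21,38,0,1]]'; python3 -m inch '[[0,0,0,21,38,-10,1],[0,0,0,21,38,-10,1],[0,0,0,21,38,-10,1],[0,0,0,21,38,-10,1],[0,0,0,20,38,-10,1],[0,0,0,0,0,0,1]]'
```

```text
t: 2.15
eef_pos: [467.7, -188.1, 214.9]
tcp_rot: [-3.141, -0.001, -0.984]
ft_force: [0.3, -0.5, 0.2]
opening: 1.002
t: 2.75
eef_pos: [572.1, 4.1, 163.3]
tcp_rot: [3.141, 0.001, -0.981]
ft_force: [0.0, -0.5, -0.2]
opening: 1.002
```

```bash
python3 -m inch '[[0,0,0,-1,-1.5,-30,1],[0,0,0,0,0,-30,1],[0,0,0,0,0,-20,1],[0,0,0,0,0,-10,1],[0,0,0,0,0,0,1],[0,0,0,0,0,0,0],[0,0,0,0,0,0,-0.3],[0,0,0,0,0,0,-1],[0,0,0,0,0,0,-1],[0,0,0,0,0,0,-1]]'; python3 -m inch '[[0,0,0,0,0,0,-1],[0,0,0,0,0,0,-1],[0,0,0,0,0,0,-1],[0,0,0,0,0,0,-1]]'; python3 -c "
from h import *
s=state();print(s['moment'],s['ft_force'])"
```

```text
t: 3.75
eef_pos: [570.1, -1.2, 75.0]
tcp_rot: [-3.141, -0.0, -0.985]
ft_force: [0.8, -0.4, -1.5]
opening: 0.635
t: 4.15
eef_pos: [570.0, -1.2, 74.6]
tcp_rot: [3.141, 0.0, -0.985]
ft_force: [-0.1, 0.4, -0.3]
opening: 0.299
[ 0.11978339 -0.00469284  0.01541517] [-0.08797046  0.41751095 -0.27853802]
```

```bash
python3 -m inch '[[0,0,0,0.5,3,-1,-1],[0,0,0,0,0,0,-1],[0,0,0,0,0,0,-1],[0,0,0,0,0,0,-1]]'; python3 -c "
from h import *
s=state();print(s['moment'],s['ft_force'])"
```

```text
t: 4.55
eef_pos: [570.5, 2.0, 73.7]
tcp_rot: [-3.142, 0.0, -0.985]
ft_force: [-1.3, 0.6, 0.7]
opening: 0.249
[ 0.1986623   0.05315225 -0.06432838] [-1.29599099  0.59101342  0.71270242]
```

```bash
for i in 1 2 3; do python3 -m inch '[[0,0,3,0,0,0,-1],[0,0,3,0,0,0,-1],[0,0,0,0,0,0,-1]]'; python3 -c "
from h import *
s=state();print(s['moment'].round(3))"; done
```

```text
t: 4.85
eef_pos: [570.6, 1.7, 73.7]
tcp_rot: [-3.142, -0.0, -0.879]
ft_force: [-0.9, -0.2, 1.0]
opening: 0.247
[-0.004  0.023  0.061]
t: 5.15
eef_pos: [570.0, 2.3, 73.9]
tcp_rot: [-3.141, 0.002, -0.777]
ft_force: [-3.5, 4.1, 6.6]
opening: 0.258
[ 0.796  0.714 -0.843]
t: 5.45
eef_pos: [571.6, 1.8, 75.1]
tcp_rot: [-3.139, -0.002, -0.672]
ft_force: [-0.6, 1.2, 14.7]
opening: 0.268
[ 0.103  0.197 -0.552]
```

```bash
python3 - <<'E'
from h import *
c=cam('scene'); w=cloud(c)
r=np.hypot(w[...,0]-571,w[...,1]-2);Z=w[...,2]
m=(r<68)&(abs(Z-69)<14); 
p=w[m]; A=np.c_[p[:,:2]-[571,2],np.ones(len(p))]; 
for _ in range(3):
    k=np.linalg.lstsq(A,p[:,2],rcond=None)[0]; g=abs(A@k-p[:,2])<3; A,p=A[g],p[g]
print(k)
save(c,'s2.png',(270,130,420,260),5)
s=state(); print(s['ft_force'],s['moment'])
E
```

```text
[ 5.38617932e-03 -2.47654675e-02  6.85606306e+01]
[-0.78395939  1.26765627 14.8044562 ] [ 0.15038851  0.19991599 -0.48545026]
```

View pics/s2.png

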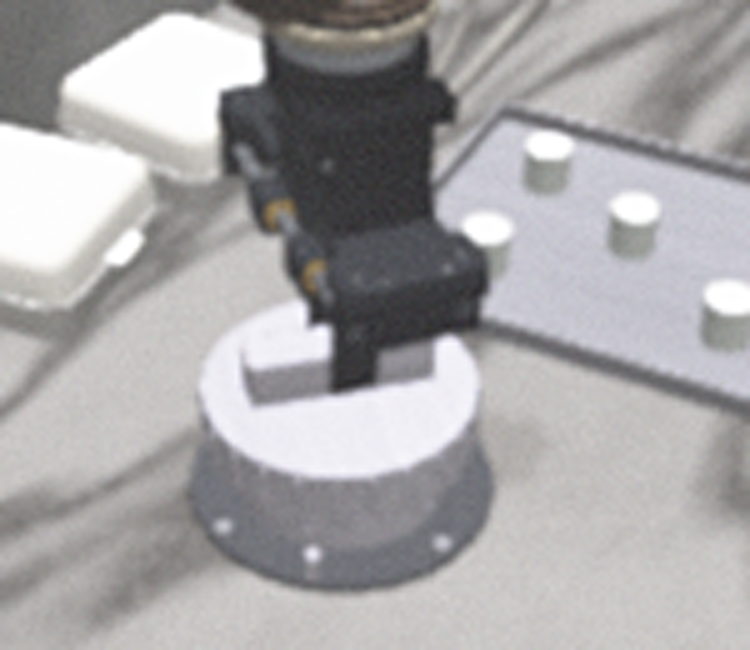

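```bash
for i in 1 2 3; do python3 -m inch '[[0,0,-4,0,0,0,-1],[0,0,-4,0,0,0,-1],[0,0,0,0,0,0,-1]]'; python3 -c "
from h import *
s=state();print(s['moment'].round(3))"; done
```

```text
t: 5.8
eef_pos: [570.8, 1.8, 74.3]
tcp_rot: [-3.141, -0.001, -0.814]
ft_force: [-1.5, 1.0, 9.6]
opening: 0.253
[ 0.193  0.351 -0.536]
t: 6.1
eef_pos: [570.7, 1.8, 73.7]
tcp_rot: [-3.141, -0.0, -0.951]
ft_force: [0.1, -0.8, 0.7]
opening: 0.252
[ 0.03  -0.222 -0.032]
t: 6.4
eef_pos: [570.7, 1.7, 73.7]
tcp_rot: [-3.141, -0.0, -1.089]
ft_force: [-0.2, -1.3, 1.5]
opening: 0.256
[ 0.027 -0.198 -0.046]
```

The torque test agrees with the picture: the first ~8° anticlockwise were free, then the lugs butted against a thread end. So the lugs are already standing in the gaps. I'll centre them and lift gently, watching the force.

```bash
python3 -m inch '[[0,0,-2,0,0,0,-1],[0,0,0,0,0,1,-1],[0,0,0,0,0,2,-1],[0,0,0,0,0,0,-1]]';python3 -m inch '[[0,0,0,0,0,3,-1],[0,0,0,0,0,3,-1],[0,0,0,0,0,0,-1]]'; python3 - <<'E'
from h import *
c=cam('scene'); w=cloud(c)
r=np.hypot(w[...,0]-571,w[...,1]-2);Z=w[...,2]
p=w[(r<68)&(abs(Z-74)<14)]; print(np.median(p[:,2]), state()['ft_force'],state()['moment'])
E
```

```text
t: 6.8
eef_pos: [570.4, 1.8, 76.6]
tcp_rot: [3.141, 0.0, -1.122]
ft_force: [-0.1, 0.8, -0.8]
opening: 0.252
t: 7.1
eef_pos: [570.7, 1.8, 83.1]
tcp_rot: [-3.141, -0.0, -1.124]
ft_force: [-0.6, -0.3, -1.7]
opening: 0.248
76.17151909798741 [ 0.57808647  0.36647014 -2.22488077] [-0.03205864  0.0068719   0.04886181]
```

```bash
python3 -m inch '[[0,0,0,0,0,10,-1],[0,0,0,0,0,15,-1],[0,0,0,0,0,10,-1],[0,0,0,0,0,0,-1]]'; python3 - <<'E'
from h import *
for n in ('scene','top'):
    c=cam(n); w=cloud(c); col=c['color'].astype(int)
    m=(col[...,0]-col[...,2]>40)&(np.hypot(w[...,0]-500,w[...,1]-283)<115)
    p=w[m]; print(n,len(p),cv2.minEnclosingCircle(p[:,:2].astype(np.float32)),np.median(p,0))
E
```

```text
t: 7.55
eef_pos: [571.2, 1.7, 119.3]
tcp_rot: [-3.139, -0.002, -1.124]
ft_force: [0.7, -0.3, -3.5]
opening: 0.25
scene 4695 ((502.45294189453125, 279.87750244140625), 87.57281494140625) [496.83421609 289.16444181   7.39226499]
top 2748 ((500.88525390625, 279.0188293457031), 84.90922546386719) [500.06301397 278.89706751   8.9527493 ]
```

```bash
python3 -m inch '[[0,0,0,-4,15,0,-1],[0,0,0,-8,31,0,-1],[0,0,0,-8,31,0,-1],[0,0,0,-8,31,0,-1],[0,0,0,-8,31,0,-1],[0,0,0,-8,31,0,-1],[0,0,0,-8,31,0,-1],[0,0,0,-8,31,0,-1],[0,0,0,-8,31,0,-1],[0,0,0,-2,14,0,-1]]';python3 -m inch '[[0,0,0,0,0,-20,-1],[0,0,0,0,0,-20,-1],[0,0,0,0,0,-15,-1],[0,0,0,0,0,-10,-1],[0,0,0,0,0,-4,-1],[0,0,0,0,0,0,-1]]'
```

```text
t: 8.65
eef_pos: [498.9, 281.3, 117.1]
tcp_rot: [3.141, 0.0, -1.122]
ft_force: [0.5, 1.0, -1.3]
opening: 0.251
t: 9.25
eef_pos: [500.4, 278.7, 48.3]
tcp_rot: [3.141, -0.0, -1.124]
ft_force: [0.3, 0.2, -1.9]
opening: 0.25
```

```bash
python3 -m inch '[[0,0,0,0,0,-1,-1],[0,0,0,0,0,-1,-1],[0,0,0,0,0,-1,-1],[0,0,0,0,0,-0.5,-1],[0,0,0,0,0,0,-1]]'
```

```text
t: 9.75
eef_pos: [500.4, 278.7, 45.9]
tcp_rot: [-3.142, -0.0, -1.124]
ft_force: [-4.2, -2.1, 4.6]
opening: 0.249
```

```bash
python3 -m inch '[[0,0,0,0,0,0,0],[0,0,0,0,0,0,0.5],[0,0,0,0,0,0,1],[0,0,0,0,0,0,1],[0,0,0,0,0,20,1],[0,0,0,0,0,40,1],[0,0,0,0,0,40,1],[0,0,0,0,-20,30,1],[0,0,0,0,-40,0,1],[0,0,0,0,-40,0,1]]'; python3 -m inch '[[0,0,0,0,-40,0,1],[0,0,0,0,-40,0,1],[0,0,0,0,-40,0,1],[0,0,0,0,-40,0,1],[0,0,0,0,-40,0,1],[0,0,0,0,-40,0,1],[0,0,0,0,-40,0,1],[0,0,0,0,-40,0,1],[0,0,0,0,-40,0,1],[0,0,0,0,-40,0,1]]'
python3 - <<'E'
from h import *
c=cam('top'); w=cloud(c);save(c,'t3.png',(225,160,445,290),3.6)
X,Y,Z=w[...,0],w[...,1],w[...,2]
r=np.hypot(X-501,Y-279); m=(r<60)&(Z>60); print('bar',np.median(Z[m]),cv2.minAreaRect(w[m][:,:2].astype(np.float32)))
r=np.hypot(X-571,Y-2); m=(r<62)&(Z>52)&(Z<75); print('rim',np.median(Z[m]),cv2.minEnclosingCircle(w[m][:,:2].astype(np.float32)))
m=(r<49)&(Z<30);p=w[m]
# dividers angles: histogram of height at radius 20-40
az=np.degrees(np.arctan2(Y-2,X-571))%360
m=(r>20)&(r<42)
for a in range(0,360,12):
    k=m&(az>=a)&(az<a+12); print(a,np.nanmedian(Z[k]).round(),end=' ')
m=(X>370)&(X<665)&(Y>-385)&(Y<-135)&(Z>24)&(Z<45)
n,l,st,ce=cv2.connectedComponentsWithStats(m.astype(np.uint8))
for i in range(1,n):
    if st[i,4]>15:
        q=w[(l==i)&(Z>29)]; print('cap',cv2.minEnclosingCircle(q[:,:2].astype(np.float32)),np.median(q,0).round(1))
E
```

```text
t: 10.75
eef_pos: [500.6, 178.1, 176.2]
tcp_rot: [-3.139, -0.001, -1.123]
ft_force: [0.2, 0.0, -0.3]
opening: 0.986
t: 11.75
eef_pos: [500.3, -222.9, 175.2]
tcp_rot: [-3.141, -0.0, -1.124]
ft_force: [1.1, -0.1, 0.7]
opening: 1.002
bar 69.30701388301418 ((502.7394714355469, 278.39996337890625), (95.59247589111328, 23.905776977539062), 25.50250816345215)
rim 62.02022188695503 ((570.6754760742188, -0.6430583000183105), 60.82445526123047)
0 18.0 12 18.0 24 29.0 36 18.0 48 19.0 60 19.0 72 17.0 84 20.0 96 28.0 108 19.0 120 18.0 132 18.0 144 18.0 156 20.0 168 32.0 180 18.0 192 18.0 204 18.0 216 19.0 228 23.0 240 47.0 252 18.0 264 18.0 276 18.0 288 19.0 300 20.0 312 48.0 324 17.0 336 18.0 348 18.0 cap ((602.745361328125, -295.5448303222656), 12.256669044494629) [ 602.9 -295.    33.9]
cap ((591.8402099609375, -201.95932006835938), 14.049893379211426) [ 591.7 -202.7   33.5]
cap ((443.83026123046875, -209.47518920898438), 12.442178726196289) [ 441.  -206.5   34.2]
```

View pics/t3.png

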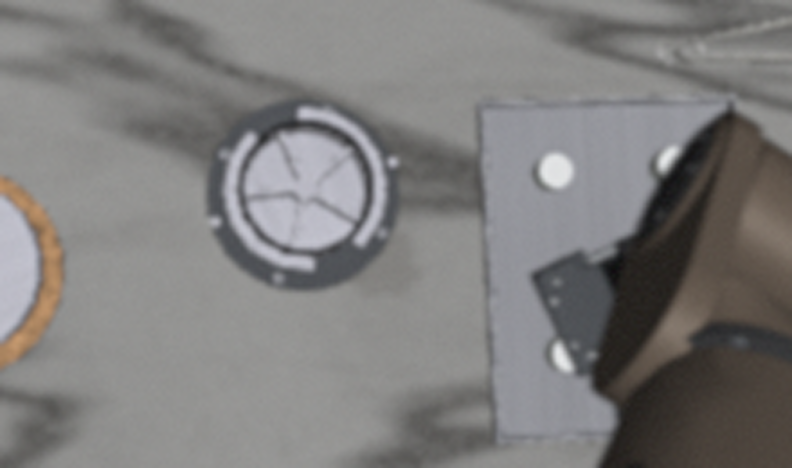

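```bash
cat >> h.py <<'E'
def caps(show=True):
    c=cam('top'); w=cloud(c); X,Y,Z=w[...,0],w[...,1],w[...,2]; col=c['color'].astype(int)
    m=(X>370)&(X<665)&(Y>-385)&(Y<-135)&(Z>27)&(Z<42)&(col.min(-1)>150)
    n,l,st,ce=cv2.connectedComponentsWithStats(m.astype(np.uint8)); out=[]
    for i in range(1,n):
        if st[i,4]>15:
            q=w[l==i]; (x,y),r=cv2.minEnclosingCircle(q[:,:2].astype(np.float32)); out.append((round(x,1),round(y,1),round(r,1),st[i,4]))
    print(out); return c,w
AX=np.array([570.5,2.0]); X0=25.3
def goals(k):
    a=np.radians(X0+36+72*k); u=np.array([np.cos(a),np.sin(a)]); print('pocket',k,'place',(AX+27.5*u).round(1),'off',(-5*u).round(1),'yaw',((np.degrees(a)+90+90)%180)-90)
E
python3 -m inch '[[0,0,0,20,5,-20,0.2],[0,0,0,40,8,-40,0.2],[0,0,0,26,7,-40,0.2],[0,0,0,10,1,-15,0.2],[0,0,0,0,0,0,0.2]]'; python3 -c "
from h import *
for k in range(5): goals(k)"
```

```text
t: 12.3
eef_pos: [591.4, -200.3, 62.4]
tcp_rot: [3.139, 0.003, -1.123]
ft_force: [0.6, 0.2, 0.5]
opening: 0.644
pocket 0 place [583.7  26.1] off [-2.4 -4.4] yaw -28.69999999999999
pocket 1 place [551.6  22. ] off [ 3.4 -3.6] yaw 43.30000000000001
pocket 2 place [545.6  -9.8] off [4.5 2.1] yaw -64.69999999999999
pocket 3 place [574.  -25.3] off [-0.6  5. ] yaw 7.300000000000011
pocket 4 place [597.5  -3.1] off [-4.9  0.9] yaw 79.29999999999995
```

```bash
python3 -m inch '[[0,0,0,0,0,-20,0.2],[0,0,0,0,0,-15,0.2],[0,0,0,0,0,-7.4,0.2],[0,0,0,0,0,0,0.2],[0,0,0,0,0,0,-1]]'
```

```text
t: 12.8
eef_pos: [591.7, -201.5, 23.5]
tcp_rot: [-3.141, -0.001, -1.125]
ft_force: [0.3, -0.1, 0.3]
opening: 0.56
```

```bash
python3 -m inch '[[0,0,0,2,1,-2.5,0.2],[0,0,0,2.8,0.6,-3,0.2],[0,0,0,0,0,0,-1],[0,0,0,0,0,0,-1],[0,0,0,0,0,0,-1],[0,0,0,0,0,0,-1],[0,0,0,0,0,0,-1]]'
```

```text
t: 13.5
eef_pos: [596.4, -199.6, 17.4]
tcp_rot: [-3.142, -0.0, -1.124]
ft_force: [-0.2, 1.0, 0.5]
opening: 0.287
```

```bash
python3 -m inch '[[0,0,0,0,0,10,-1],[0,0,0,0,0,30,-1],[0,0,0,-6,22,30,-1],[0,0,0,-8,30,12,-1],[0,0,0,-8,30,0,-1],[0,0,0,-8,30,0,-1],[0,0,0,-8,30,0,-1],[0,0,0,-8,30,0,-1],[0,0,0,-4.8,17.8,0,-1],[0,0,0,0,0,0,-1]]'; python3 -c "
from h import *
print(state()['eef_pos'],state()['opening']);caps()"
```

```text
t: 14.5
eef_pos: [545.0, -8.0, 100.1]
tcp_rot: [-3.141, -0.0, -1.122]
ft_force: [-0.0, -0.3, 0.0]
opening: 0.291
[545.02161929  -7.98250488 100.05834518] 0.29094237745162976
[(599.7, -301.8, 13.6, np.int32(67)), (525.8, -265.6, 13.6, np.int32(68)), (444.6, -212.2, 13.8, np.int32(74)), (441.2, -313.4, 13.9, np.int32(72))]
```

```bash
python3 -m inch '[[0,0,0,0,0,-15,-1],[0,0,0,0,0,0,-1],[0,0,0,0,0,0,-1]]'
```

```text
t: 14.85
eef_pos: [545.7, -10.6, 84.4]
tcp_rot: [3.141, 0.0, -1.125]
ft_force: [0.6, -0.4, -0.1]
opening: 0.284
```

```bash
python3 -m inch '[[0,0,0,0,0.8,-12,-1],[0,0,0,0,0,-10,-1],[0,0,0,0,0,-6,-1],[0,0,0,0,0,-6,-1],[0,0,0,0,0,0,-1]]'; python3 -m inch '[[0,0,0,0,0,0,-0.22],[0,0,0,0,0,0,-0.22],[0,0,0,0,0,0,-0.22],[0,0,0,0,0,20,-0.22],[0,0,0,0,0,30,-0.22],[0,0,0,0,0,20,0.2]]'
```

```text
t: 15.35
eef_pos: [545.2, -9.0, 49.3]
tcp_rot: [3.14, 0.001, -1.124]
ft_force: [-0.3, -1.1, 0.3]
opening: 0.287
t: 15.95
eef_pos: [545.8, -9.0, 122.0]
tcp_rot: [-3.141, -0.001, -1.124]
ft_force: [0.4, -0.4, -0.8]
opening: 0.429
```

```bash
python3 -m inch '[[0,0,4,4,-25,0,0.2],[0,0,4,6,-34,0,0.2],[0,0,4,6,-34,0,0.2],[0,0,4,6,-34,0,0.2],[0,0,4,6,-34,0,0.2],[0,0,4,6,-34,0,0.2],[0,0,4,6,-34,-15,0.2],[0,0,4,6,-34,-20,0.2],[0,0,4,5,-30,-20,0.2],[0,0,0,0,0,0,0.2]]'; python3 - <<'E'
from h import *
c,w=caps()
r=np.hypot(w[...,0]-AX[0],w[...,1]-AX[1]); Z=w[...,2]
m=(r<48)&(Z>40)&(c['color'].min(-1)>170); p=w[m]; print(len(p),np.nanmedian(p,0))
s=state();print(s['eef_pos'],np.degrees(s['tcp_rot'][2]))
save(c,'t4.png',(260,180,350,250),6)
E
```

```text
t: 16.95
eef_pos: [595.7, -304.8, 62.6]
tcp_rot: [3.141, 0.002, -0.497]
ft_force: [-0.6, 0.8, -0.3]
opening: 0.6
[(602.7, -296.8, 12.3, np.int32(25)), (526.4, -265.5, 13.5, np.int32(56))]
184 [553.82801448  -4.8430672   48.19305186]
[ 595.78614984 -303.11877977   63.86713866] -28.55762369908253
```

View pics/t4.png

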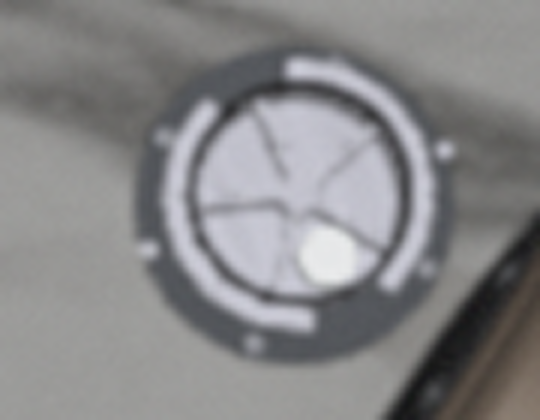

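```bash
python3 -m inch '[[0,0,0,1,-3,-10,0.2],[0,0,0,0,0,-15,0.2],[0,0,0,0,0,-15,0.2],[0,0,0,0,0,-5,0.2],[0,0,0,0,0,0,0.2],[0,0,0,0,0,0,0.2]]'
```

```text
t: 17.6
eef_pos: [597.7, -304.9, 20.4]
tcp_rot: [3.142, -0.0, -0.496]
ft_force: [-0.1, -0.3, 1.2]
opening: 0.603
```

```bash
python3 -m inch '[[0,0,0,-0.4,-1.4,-2.5,0.2],[0,0,0,0,0,0,-1],[0,0,0,0,0,0,-1],[0,0,0,0,0,0,-1],[0,0,0,0,0,0,-1],[0,0,0,0,0,0,-1]]'; python3 -m inch '[[0,0,0,0,0,10,-1],[0,0,0,0,0,30,-1],[0,0,0,-1,25,30,-1],[0,0,0,-1,40,12,-1],[0,0,0,-2,45,0,-1],[0,0,0,-2,45,0,-1],[0,0,0,-2,45,0,-1],[0,0,0,-2,45,0,-1],[0,0,0,-2,45,0,-1],[0,0,0,-1.6,42,0,-1]]';python3 -m inch '[[0,0,0,0,0,-10,-1],[0,0,0,0,0,-5,-1],[0,0,0,0,0,0,-1]]'; python3 -c "
from h import *
caps()"
```

```text
t: 18.2
eef_pos: [597.2, -306.4, 17.9]
tcp_rot: [3.142, -0.0, -0.496]
ft_force: [-0.9, 0.1, 1.8]
opening: 0.288
t: 19.2
eef_pos: [583.3, 27.5, 100.6]
tcp_rot: [-3.141, -0.001, -0.496]
ft_force: [0.9, -0.6, -0.3]
opening: 0.288
t: 19.5
eef_pos: [583.4, 24.9, 84.3]
tcp_rot: [3.141, 0.001, -0.497]
ft_force: [-0.7, -0.3, -0.7]
opening: 0.289
[(526.2, -265.8, 13.9, np.int32(68)), (444.5, -211.7, 13.8, np.int32(74)), (440.7, -313.2, 13.8, np.int32(73))]
```

```bash
python3 -m inch '[[0,0,0,0.3,0.8,-12,-1],[0,0,0,0,0,-10,-1],[0,0,0,0,0,-6,-1],[0,0,0,0,0,-5.5,-1],[0,0,0,0,0,0,-1]]'; python3 -m inch '[[0,0,0,0,0,0,-0.22],[0,0,0,0,0,0,-0.22],[0,0,0,0,0,0,-0.22],[0,0,0,0,0,20,-0.22],[0,0,0,0,0,30,-0.22],[0,0,0,0,0,20,0.2]]'
```

```text
t: 20.05
eef_pos: [583.5, 26.3, 50.3]
tcp_rot: [3.141, 0.001, -0.496]
ft_force: [0.2, 0.4, -0.3]
opening: 0.288
t: 20.65
eef_pos: [584.2, 26.4, 123.1]
tcp_rot: [-3.141, -0.001, -0.496]
ft_force: [0.8, 0.7, 1.0]
opening: 0.436
```

```bash
python3 -m inch '[[0,0,4,-4,-24,0,0.2],[0,0,4,-7,-33,0,0.2],[0,0,4,-7,-33,0,0.2],[0,0,4,-7,-33,0,0.2],[0,0,4,-7,-33,0,0.2],[0,0,4,-7,-33,0,0.2],[0,0,4,-7,-33,-15,0.2],[0,0,4,-7,-33,-20,0.2],[0,0,4,-5,-32,-20,0.2],[0,0,0,0,0,0,0.2]]'; python3 -m inch '[[0,0,0,0,0,-15,0.2],[0,0,0,0,0,-5,0.2],[0,0,0,0,0,0,0.2]]';python3 - <<'E'
from h import *
c,w=caps()
r=np.hypot(w[...,0]-AX[0],w[...,1]-AX[1]); Z=w[...,2]; m=((r<48)&(Z>40)&(Z<55)&(c['color'].min(-1)>190)).astype(np.uint8)
n,l,st,_=cv2.connectedComponentsWithStats(m)
for i in range(1,n):
    if st[i,4]>15: q=w[l==i]; print('in',cv2.minEnclosingCircle(q[:,:2].astype(np.float32)),np.median(q[:,2]))
E
```

```text
t: 21.65
eef_pos: [524.5, -263.4, 64.2]
tcp_rot: [-3.14, 0.002, 0.131]
ft_force: [-0.2, 0.3, 1.0]
opening: 0.601
t: 21.95
eef_pos: [525.8, -259.9, 46.1]
tcp_rot: [-3.141, 0.001, 0.132]
ft_force: [-0.2, -0.3, 0.2]
opening: 0.6
[]
in ((587.4750366210938, 30.451902389526367), 13.661553382873535) 47.48338124268389
in ((541.935791015625, -11.969381332397461), 13.486252784729004) 48.076168386126255
```

```bash
python3 -m inch '[[0,0,0,0,-0.7,-12,0.2],[0,0,0,0,0,-10,0.2],[0,0,0,0,0,-5,0.2],[0,0,0,0,0,0,0.2],[0,0,0,0,0,0,-1],[0,0,0,0,0,0,-1],[0,0,0,0,0,0,-1],[0,0,0,0,0,0,-1],[0,0,0,0,0,0,-1]]'
```

```text
t: 22.9
eef_pos: [525.9, -261.4, 19.5]
tcp_rot: [3.141, -0.0, 0.132]
ft_force: [0.3, 0.3, 1.7]
opening: 0.286
```

```bash
python3 -m inch '[[0,0,0,0,0,10,-1],[0,0,0,0,0,30,-1],[0,0,0,4,20,30,-1],[0,0,0,7,35,12,-1],[0,0,0,8,36,0,-1],[0,0,0,8,36,0,-1],[0,0,0,8,36,0,-1],[0,0,0,7,36,0,-1],[0,0,0,6.1,36.4,0,-1],[0,0,0,0,0,0,-1]]';python3 -m inch '[[0,0,0,0,0,-10,-1],[0,0,0,0,0,-5,-1],[0,0,0,0,0,0,-1]]'; python3 -c "
from h import *
caps()"
```

```text
t: 23.9
eef_pos: [574.3, -22.3, 102.0]
tcp_rot: [-3.141, -0.001, 0.136]
ft_force: [-0.4, 0.0, -0.6]
opening: 0.287
t: 24.2
eef_pos: [573.3, -26.9, 85.3]
tcp_rot: [-3.141, 0.002, 0.131]
ft_force: [0.4, -0.3, 0.1]
opening: 0.29
[(444.4, -211.5, 13.8, np.int32(73)), (441.2, -313.2, 13.6, np.int32(73))]
```

```bash
python3 -m inch '[[0,0,0,0.5,0.8,-12,-1],[0,0,0,0,0,-10,-1],[0,0,0,0,0,-6,-1],[0,0,0,0,0,-5.5,-1],[0,0,0,0,0,0,-1]]'; python3 -m inch '[[0,0,0,0,0,0,-0.22],[0,0,0,0,0,0,-0.22],[0,0,0,0,0,0,-0.22],[0,0,0,0,0,20,-0.22],[0,0,0,0,0,30,-0.22],[0,0,0,0,0,20,0.2]]'
```

```text
t: 24.75
eef_pos: [574.1, -25.1, 51.9]
tcp_rot: [-3.141, 0.001, 0.132]
ft_force: [-0.3, -0.9, -0.8]
opening: 0.287
t: 25.35
eef_pos: [574.8, -25.1, 124.6]
tcp_rot: [3.141, -0.002, 0.132]
ft_force: [-0.6, -0.9, 0.4]
opening: 0.432
```

```bash
python3 -m inch '[[0,0,4,-10,-16,0,0.2],[0,0,4,-14,-22,0,0.2],[0,0,4,-14,-22,0,0.2],[0,0,4,-15,-22,0,0.2],[0,0,4,-15,-22,0,0.2],[0,0,4,-15,-22,0,0.2],[0,0,4,-15,-22,-15,0.2],[0,0,4,-15,-22,-20,0.2],[0,0,4,-13,-20,-20,0.2],[0,0,0,0,0,0,0.2]]'; python3 -m inch '[[0,0,0,0,0,-15,0.2],[0,0,0,0,0,-5,0.2],[0,0,0,0,0,0,0.2]]';python3 - <<'E'
from h import *
c,w=caps()
r=np.hypot(w[...,0]-AX[0],w[...,1]-AX[1]); Z=w[...,2]; m=((r<48)&(Z>40)&(Z<55)&(c['color'].min(-1)>190)).astype(np.uint8)
n,l,st,_=cv2.connectedComponentsWithStats(m)
for i in range(1,n):
    if st[i,4]>15: q=w[l==i]; print('in',cv2.minEnclosingCircle(q[:,:2].astype(np.float32)),np.median(q[:,2]))
E
```

```text
t: 26.35
eef_pos: [446.7, -216.4, 66.2]
tcp_rot: [-3.139, 0.001, 0.76]
ft_force: [-0.4, 0.4, 0.8]
opening: 0.601
t: 26.65
eef_pos: [448.7, -214.6, 47.8]
tcp_rot: [-3.141, -0.0, 0.76]
ft_force: [-0.0, 0.9, 0.8]
opening: 0.6
[]
in ((587.5838623046875, 30.24205780029297), 13.507824897766113) 47.54567265552282
in ((576.0863647460938, -29.960956573486328), 13.183114051818848) 48.04309948962464
in ((541.9994506835938, -12.079012870788574), 13.545303344726562) 47.08108403212668
```

```bash
python3 -m inch '[[0,0,0,-0.7,-0.6,-12,0.2],[0,0,0,0,0,-10,0.2],[0,0,0,0,0,-6.5,0.2],[0,0,0,0,0,0,0.2],[0,0,0,0,0,0,-1],[0,0,0,0,0,0,-1],[0,0,0,0,0,0,-1],[0,0,0,0,0,0,-1],[0,0,0,0,0,0,-1]]'
```

```text
t: 27.6
eef_pos: [447.8, -215.8, 19.5]
tcp_rot: [3.141, -0.0, 0.761]
ft_force: [-0.1, -0.3, 1.6]
opening: 0.285
```

```bash
python3 -m inch '[[0,0,0,0,0,10,-1],[0,0,0,0,0,30,-1],[0,0,0,9,20,30,-1],[0,0,0,15,35,12,-1],[0,0,0,16,36,0,-1],[0,0,0,16,36,0,-1],[0,0,0,16,37,0,-1],[0,0,0,16,37,0,-1],[0,0,0,15.8,36.6,0,-1],[0,0,0,0,0,0,-1]]';python3 -m inch '[[0,0,0,0,0,-10,-1],[0,0,0,0,0,-5,-1],[0,0,0,0,0,0,-1]]'; python3 -c "
from h import *
caps()"
```

```text
t: 28.6
eef_pos: [552.8, 25.4, 102.0]
tcp_rot: [3.141, -0.001, 0.764]
ft_force: [-0.0, -0.9, 0.0]
opening: 0.288
t: 28.9
eef_pos: [550.7, 20.9, 85.4]
tcp_rot: [-3.14, 0.001, 0.759]
ft_force: [0.4, -0.4, -0.3]
opening: 0.289
[(441.6, -313.4, 14.0, np.int32(73))]
```

```bash
python3 -m inch '[[0,0,0,0.4,0.4,-12,-1],[0,0,0,0,0,-10,-1],[0,0,0,0,0,-6,-1],[0,0,0,0,0,-5.5,-1],[0,0,0,0,0,0,-1]]'; python3 -m inch '[[0,0,0,0,0,0,-0.22],[0,0,0,0,0,0,-0.22],[0,0,0,0,0,0,-0.22],[0,0,0,0,0,20,-0.22],[0,0,0,0,0,30,-0.22],[0,0,0,0,0,20,0.2]]'
```

```text
t: 29.45
eef_pos: [551.6, 22.3, 51.8]
tcp_rot: [-3.141, 0.001, 0.761]
ft_force: [-0.7, -0.2, -0.4]
opening: 0.283
t: 30.05
eef_pos: [552.3, 22.3, 124.5]
tcp_rot: [3.141, -0.001, 0.761]
ft_force: [0.4, -0.2, 0.2]
opening: 0.432
```

```bash
python3 -m inch '[[0,0,4,-8,-25,0,0.2],[0,0,4,-13,-38,0,0.2],[0,0,4,-13,-39,0,0.2],[0,0,4,-14,-39,0,0.2],[0,0,4,-14,-39,0,0.2],[0,0,4,-14,-39,0,0.2],[0,0,4,-14,-39,-15,0.2],[0,0,4,-14,-39,-20,0.2],[0,0,4,-11,-37.5,-20,0.2],[0,0,0,0,0,0,0.2]]'; python3 -m inch '[[0,0,0,0,0,-15,0.2],[0,0,0,0,0,-5,0.2],[0,0,0,0,0,0,0.2]]';python3 - <<'E'
from h import *
c,w=caps()
r=np.hypot(w[...,0]-AX[0],w[...,1]-AX[1]); Z=w[...,2]; m=((r<48)&(Z>40)&(Z<55)&(c['color'].min(-1)>190)).astype(np.uint8)
n,l,st,_=cv2.connectedComponentsWithStats(m)
for i in range(1,n):
    if st[i,4]>15: q=w[l==i]; print('in',cv2.minEnclosingCircle(q[:,:2].astype(np.float32)),np.median(q[:,2]))
E
```

```text
t: 31.05
eef_pos: [435.3, -315.5, 65.9]
tcp_rot: [-3.14, -0.001, 1.387]
ft_force: [0.4, 1.2, 0.5]
opening: 0.596
t: 31.35
eef_pos: [437.0, -311.6, 47.6]
tcp_rot: [-3.141, -0.001, 1.389]
ft_force: [-0.7, -0.3, 0.7]
opening: 0.6
[]
in ((587.9722900390625, 30.15546989440918), 13.617955207824707) 47.76792416221747
in ((575.83056640625, -29.946693420410156), 13.153626441955566) 47.736171870118824
in ((548.5842895507812, 25.553194046020508), 13.244486808776855) 47.27220426125734
in ((542.123046875, -12.141660690307617), 13.575026512145996) 48.58639861050119
```

```bash
python3 -m inch '[[0,0,0,-0.5,-0.8,-12,0.2],[0,0,0,0,0,-10,0.2],[0,0,0,0,0,-6.5,0.2],[0,0,0,0,0,0,0.2],[0,0,0,0,0,0,-1],[0,0,0,0,0,0,-1],[0,0,0,0,0,0,-1],[0,0,0,0,0,0,-1],[0,0,0,0,0,0,-1]]'
```

```text
t: 32.3
eef_pos: [436.5, -313.1, 19.5]
tcp_rot: [3.141, 0.0, 1.389]
ft_force: [-0.2, -0.1, 1.6]
opening: 0.28
```

```bash
python3 -m inch '[[0,0,0,0,0,10,-1],[0,0,0,0,0,30,-1],[0,0,0,10,20,30,-1],[0,0,0,20,38,12,-1],[0,0,0,22,42,0,-1],[0,0,0,22,42,0,-1],[0,0,0,22,42,0,-1],[0,0,0,22,42,0,-1],[0,0,0,22,42,0,-1],[0,0,0,21,42,0,-1]]';python3 -m inch '[[0,0,0,0,0,-10,-1],[0,0,0,0,0,-5,-1],[0,0,0,0,0,0,-1]]'; python3 -c "
from h import *
caps();print(state()['opening'],state()['eef_pos'])"
```

```text
t: 33.3
eef_pos: [598.2, -1.1, 102.1]
tcp_rot: [3.141, -0.0, 1.389]
ft_force: [0.2, -0.8, -0.9]
opening: 0.287
t: 33.6
eef_pos: [596.6, -3.7, 85.8]
tcp_rot: [-3.14, 0.0, 1.388]
ft_force: [-0.2, 0.1, -1.0]
opening: 0.284
[]
0.2864327984375617 [596.81060448  -4.08065777  86.16408779]
```

```bash
python3 -m inch '[[0,0,0,0.3,0.3,-12,-1],[0,0,0,0,0,-10,-1],[0,0,0,0,0,-6,-1],[0,0,0,0,0,-6,-1],[0,0,0,0,0,0,-1]]'; python3 -m inch '[[0,0,0,0,0,0,-0.22],[0,0,0,0,0,0,-0.22],[0,0,0,0,0,0,-0.22],[0,0,0,0,0,20,-0.22],[0,0,0,0,0,30,-0.22],[0,0,0,0,0,20,0.2]]'
```

```text
t: 34.15
eef_pos: [597.3, -2.8, 51.2]
tcp_rot: [-3.14, 0.0, 1.389]
ft_force: [-0.3, 1.0, -0.1]
opening: 0.285
t: 34.75
eef_pos: [598.1, -2.7, 124.1]
tcp_rot: [3.14, -0.0, 1.389]
ft_force: [-0.5, -0.7, 0.7]
opening: 0.433
```

```bash
python3 -m inch '[[0,0,4,-6,20,10,0.6],[0,0,4,-11,32,10,0.6],[0,0,4,-11,32,0,0.6],[0,0,4,-11,32,0,0.6],[0,0,4,-11,32,0,0.6],[0,0,4,-11,32,0,0.6],[0,0,4,-11,32,0,0.6],[0,0,4,-11,32,0,0.6],[0,0,4,-11,32,0,0.6],[0,0,0,-2.5,5.5,0,0.6]]'; python3 -m inch '[[0,0,0,0,0,-5,0.6],[0,0,0,0,0,0,0.6]]';python3 - <<'E'
from h import *
c,w=caps()
r=np.hypot(w[...,0]-AX[0],w[...,1]-AX[1]); Z=w[...,2]; m=((r<48)&(Z>40)&(Z<55)&(c['color'].min(-1)>190)).astype(np.uint8)
n,l,st,_=cv2.connectedComponentsWithStats(m)
for i in range(1,n):
    if st[i,4]>15: q=w[l==i]; print('in',cv2.minEnclosingCircle(q[:,:2].astype(np.float32)),np.median(q[:,2]))
save(c,'t5.png',(180,150,460,300),2.8)
print(state()['eef_pos'],np.degrees(state()['tcp_rot']))
E
```

```text
t: 35.75
eef_pos: [500.1, 281.4, 142.6]
tcp_rot: [3.141, -0.0, 2.022]
ft_force: [0.6, 0.2, -0.2]
opening: 0.802
t: 35.95
eef_pos: [501.2, 278.0, 136.7]
tcp_rot: [-3.141, 0.0, 2.016]
ft_force: [0.4, -0.4, -0.7]
opening: 0.797
[]
in ((602.8350219726562, -4.706295967102051), 12.812806129455566) 48.556290368237796
in ((587.56298828125, 30.24411392211914), 13.502293586730957) 48.40163894099669
in ((576.0293579101562, -30.092172622680664), 13.227477073669434) 47.971462050713626
in ((548.7114868164062, 25.54831314086914), 13.217612266540527) 47.95628119542653
in ((542.0480346679688, -12.06452465057373), 13.522619247436523) 47.53635248546561
[501.43693668 277.80856195 136.89493788] [-1.79959881e+02  1.76705461e-04  1.15498007e+02]
```

View pics/t5.png

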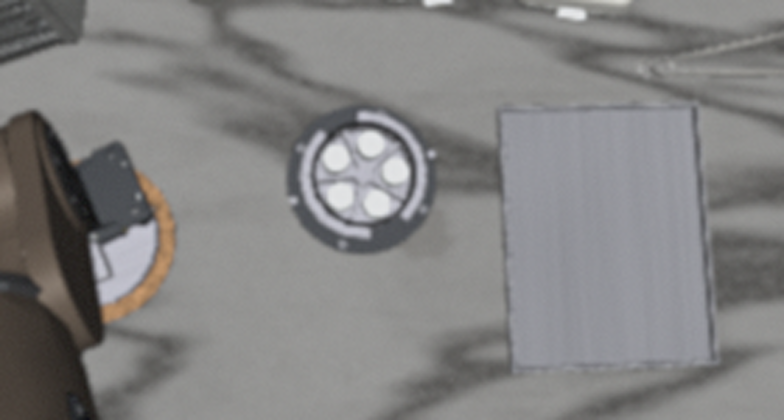

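All five capsules stand in separate pockets and the tray is empty. The next step is fetching the lid.

```bash
python3 -m inch '[[0,0,0,-0.6,0.6,-25,0.6],[0,0,0,0,0,-30,0.6],[0,0,0,0,0,-20,0.6],[0,0,0,0,0,-10,0.6],[0,0,0,0,0,-5,0.6],[0,0,0,0,0,0,0],[0,0,0,0,0,0,-0.5],[0,0,0,0,0,0,-1],[0,0,0,0,0,0,-1],[0,0,0,0,0,0,-1]]';python3 -m inch '[[0,0,0,0,0,0,-1],[0,0,0,0,0,0,-1],[0,0,0,0,0,0,-1]]'
```

```text
t: 37.0
eef_pos: [500.7, 279.5, 47.7]
tcp_rot: [3.141, -0.0, 2.017]
ft_force: [0.5, -0.3, -0.6]
opening: 0.439
t: 37.3
eef_pos: [500.7, 279.4, 47.3]
tcp_rot: [3.141, -0.0, 2.017]
ft_force: [-1.7, 0.6, 1.6]
opening: 0.254
```

```bash
python3 -m inch '[[0,0,0,0,0,10,-1],[0,0,0,0,0,25,-1],[0,0,0,0,0,25,-1],[0,0,0,0,0,13,-1],[0,0,0,0,0,0,-1]]'; python3 -m inch '[[0,0,0,4,-16,0,-1],[0,0,0,8,-31,0,-1],[0,0,0,8,-31,0,-1],[0,0,0,8,-31,0,-1],[0,0,0,8,-31,0,-1],[0,0,0,8,-31,0,-1],[0,0,0,8,-31,0,-1],[0,0,0,8,-31,0,-1],[0,0,0,8,-31,0,-1],[0,0,0,2.4,-13.4,0,-1]]'; python3 -m inch '[[0,0,0,0,0,-10,-1],[0,0,0,0,0,0,-1],[0,0,0,0,0,0,-1]]'; python3 -c "
from h import *
s=state();print(s['eef_pos'],np.degrees(s['tcp_rot']),s['ft_force'],s['opening'])"
```

```text
t: 37.8
eef_pos: [501.2, 279.7, 122.0]
tcp_rot: [3.139, 0.0, 2.017]
ft_force: [-0.6, -0.3, -2.4]
opening: 0.25
t: 38.8
eef_pos: [570.9, -1.1, 118.9]
tcp_rot: [-3.14, -0.001, 2.015]
ft_force: [-0.1, -0.4, -1.8]
opening: 0.251
t: 39.1
eef_pos: [570.4, 2.9, 109.5]
tcp_rot: [-3.14, -0.001, 2.018]
ft_force: [0.3, 0.9, -2.3]
opening: 0.249
[570.39676801   2.91089132 109.53589118] [-1.79923243e+02 -6.23362421e-02  1.15633240e+02] [ 0.27954558  0.91841186 -2.28751161] 0.24933546800521098
```

```bash
python3 -m inch '[[0,0,0,0.6,-0.8,-10,-1],[0,0,0,0,0,-8,-1],[0,0,0,0,0,-6,-1],[0,0,0,0,0,-3,-1],[0,0,0,0,0,0,-1]]'; python3 -m inch '[[0,0,0,0,0,-2,-1],[0,0,0,0,0,-2,-1],[0,0,0,0,0,0,-1]]'; python3 - <<'E'
from h import *
s=state();print(s['eef_pos'],s['ft_force'],s['moment'])
for n in('scene','top'):
    c=cam(n); w=cloud(c);X,Y,Z=w[...,0],w[...,1],w[...,2]
    r=np.hypot(X-571,Y-2); p=w[(r<68)&(abs(Z-70)<14)]; print(n,np.median(p[:,2]),cv2.minEnclosingCircle(p[:,:2].astype(np.float32)))
E
```

```text
t: 39.6
eef_pos: [571.2, 1.4, 82.6]
tcp_rot: [-3.14, -0.001, 2.017]
ft_force: [-1.0, 0.6, -3.1]
opening: 0.251
t: 39.9
eef_pos: [571.4, 1.4, 79.1]
tcp_rot: [-3.141, -0.001, 2.017]
ft_force: [-2.0, 2.8, -2.5]
opening: 0.249
[571.35973999   1.37184929  79.10617781] [-2.02237182  2.78969684 -2.5238153 ] [0.87292264 0.38646295 0.02114337]
scene 70.38848364330886 ((571.1327514648438, 2.5927534103393555), 67.55245208740234)
top 74.20123014550381 ((618.93701171875, 37.88261795043945), 10.442336082458496)
```

```bash
python3 -m inch '[[0,0,0,-0.6,0.8,0,-1],[0,0,0,0,0,-1,-1],[0,0,0,0,0,-1,-1],[0,0,0,0,0,0,-1]]'; python3 - <<'E'
from h import *
s=state();print(s['eef_pos'],s['ft_force'],s['moment'])
E
```

```text
t: 40.4
eef_pos: [571.3, 1.8, 77.2]
tcp_rot: [3.141, 0.0, 2.017]
ft_force: [0.7, 0.5, -1.5]
opening: 0.248
[571.29854451   1.8368038   77.21482684] [ 0.69314148  0.515707   -1.46985398] [ 0.15634897 -0.11192644 -0.00200222]
```

```bash
python3 -m inch '[[0,0,0,0,0,-1,-1],[0,0,0,0,0,-1,-1],[0,0,0,0,0,0,-1]]'; python3 - <<'E'
from h import *
s=state();print(s['eef_pos'],s['ft_force'],s['moment'])
c=cam('scene'); w=cloud(c);X,Y,Z=w[...,0],w[...,1],w[...,2]
r=np.hypot(X-571,Y-2); p=w[(r<68)&(abs(Z-70)<14)]; print(np.median(p[:,2]))
E
```

```text
t: 40.7
eef_pos: [571.3, 1.9, 75.4]
tcp_rot: [3.141, 0.0, 2.017]
ft_force: [0.5, -0.2, 1.4]
opening: 0.25
[571.30924995   1.8798984   75.3785171 ] [ 0.48040203 -0.19448301  1.43776589] [ 0.04453813 -0.15812344 -0.00237028]
66.64431658767859
```

```bash
python3 -m inch '[[0,0,-5,0,0,0,-1],[0,0,-5,0,0,0,-1],[0,0,-5,0,0,0,-1],[0,0,-5,0,0,0,-1],[0,0,0,0,0,0,-1]]'; python3 -c "
from h import *
s=state();print(s['moment'])";python3 -m inch '[[0,0,-5,0,0,0,-1],[0,0,-5,0,0,0,-1],[0,0,-5,0,0,0,-1],[0,0,-5,0,0,0,-1],[0,0,0,0,0,0,-1]]'; python3 -c "
from h import *
s=state();print(s['moment'])"
```

```text
t: 41.25
eef_pos: [571.2, 2.0, 75.4]
tcp_rot: [3.141, -0.0, 1.667]
ft_force: [-0.3, 0.1, 1.1]
opening: 0.25
[ 0.1897874  -0.05685836 -0.06566585]
t: 41.75
eef_pos: [570.9, 2.2, 75.3]
tcp_rot: [-3.141, -0.0, 1.32]
ft_force: [-1.5, 2.7, 1.7]
opening: 0.253
[ 0.50462389  0.12326174 -0.17750087]
```

```bash
python3 -m inch '[[0,0,-5,-0.2,0.4,-0.3,-1],[0,0,-5,0,0,-0.4,-1],[0,0,-5,0,0,-0.4,-1],[0,0,-5,0,0,-0.4,-1],[0,0,0,0,0,0,-1]]'; python3 -c "
from h import *
s=state();print(s['moment'])";python3 -m inch '[[0,0,-5,0,0,-0.4,-1],[0,0,-5,0,0,-0.4,-1],[0,0,-5,0,0,-0.4,-1],[0,0,0,0,0,0,-1]]'; python3 -c "
from h import *
s=state();print(s['moment'])"
```

```text
t: 42.25
eef_pos: [570.9, 2.5, 73.9]
tcp_rot: [3.141, -0.0, 0.972]
ft_force: [-0.6, 3.2, 3.1]
opening: 0.252
[ 0.45343034  0.00894781 -0.17796584]
t: 42.65
eef_pos: [571.1, 2.4, 72.9]
tcp_rot: [3.141, -0.001, 0.712]
ft_force: [-0.8, 0.8, 4.2]
opening: 0.254
[ 0.21384276  0.10697784 -0.1425734 ]
```

```bash
python3 -m inch '[[0,0,-5,0,0,-0.4,-1],[0,0,-5,0,0,-0.4,-1],[0,0,-5,0,0,-0.4,-1],[0,0,0,0,0,0,-1]]'; python3 -m inch '[[0,0,-4,0,0,-0.4,-1],[0,0,0,0,0,0,-1]]'; python3 - <<'E'
from h import *
s=state();print(s['moment'],np.degrees(s['tcp_rot'][2]))
c=cam('scene'); w=cloud(c);X,Y,Z=w[...,0],w[...,1],w[...,2]
r=np.hypot(X-571,Y-2); p=w[(r<68)&(abs(Z-66)<14)]; print(np.median(p[:,2]))
E
```

```text
t: 43.05
eef_pos: [570.8, 2.6, 71.6]
tcp_rot: [-3.141, -0.0, 0.45]
ft_force: [-0.9, 2.6, 5.6]
opening: 0.252
t: 43.25
eef_pos: [570.9, 2.5, 71.3]
tcp_rot: [-3.142, -0.0, 0.381]
ft_force: [-2.5, 2.3, 7.0]
opening: 0.251
[ 0.284476    0.38594426 -0.23223117] 21.829166781303105
62.55034739512121
```

```bash
python3 -m inch '[[0,0,-1.6,0,0,0,-1],[0,0,0,0,0,0,-1],[0,0,0,0,0,0,-0.3],[0,0,0,0,0,0,0.2],[0,0,0,0,0,0,0.4],[0,0,0,0,0,0,0.4],[0,0,0,0,0,20,0.4],[0,0,0,0,0,40,0.4],[0,0,0,0,0,40,0.4]]'; python3 -m inch '[[0,0,0,-15,-35,10,0.4],[0,0,0,-15,-40,0,0.4],[0,0,0,-15,-40,0,0.4],[0,0,0,-15,-40,0,0.4],[0,0,0,-15,-40,0,0.4],[0,0,0,-15,-40,0,0.4]]'; python3 - <<'E'
from h import *
for n in('scene','top'):
    c=cam(n); w=cloud(c);X,Y,Z=w[...,0],w[...,1],w[...,2]
    r=np.hypot(X-571,Y-2); p=w[(r<68)&(abs(Z-63)<12)]
    print(n,'plate',np.median(p[:,2]),'flange',np.nanmedian(Z[(r>72)&(r<79)&(Z<12)]),np.linalg.lstsq(np.c_[p[:,:2]-[571,2],np.ones(len(p))],p[:,2],rcond=None)[0])
    m=(r<60)&(Z>82); print(cv2.minAreaRect(w[m][:,:2].astype(np.float32)))
    if n=='top': save(c,'t6.png',(240,170,380,260),5)
E
```

```text
t: 44.2
eef_pos: [570.5, 2.4, 171.6]
tcp_rot: [-3.141, 0.001, 0.35]
ft_force: [0.3, 0.5, 1.4]
opening: 0.695
t: 44.8
eef_pos: [480.0, -234.1, 181.0]
tcp_rot: [3.141, -0.0, 0.35]
ft_force: [0.6, 0.2, 0.2]
opening: 0.701
scene plate 63.19299949491989 flange 5.2466798994203145 [ 1.07311035e-02 -2.56106339e-03  6.32336914e+01]
((572.8506469726562, 5.647174835205078), (24.672367095947266, 94.33045196533203), 20.268451690673828)
top plate 64.84762105102755 flange 7.074001087114311 [3.65990490e-04 1.75966191e-04 6.48065116e+01]
((571.3780517578125, 0.8492660522460938), (24.10401153564453, 94.85124969482422), 19.97775650024414)
```

View pics/t6.png

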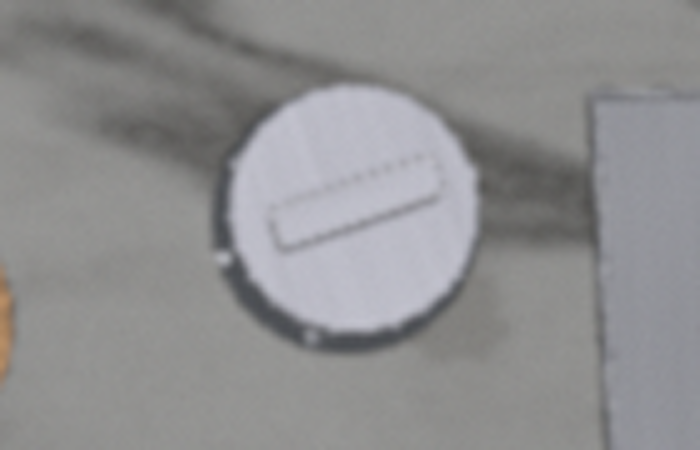

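```bash
python3 -c "
from h import *
print(ticket.job_done(), state()['t'])"
```

```text
the job is handed in; nothing more can be done
the job is handed in; nothing more can be done
```

The canister is recharged and the lid is back on, snug at the posts. I handed the job in at about 45 s on the robot's clock, with the arm clear of everything.

- **Lid off:** I turned it to the gaps, lifted it off freely and laid it on the trivet.
- **Capsules:** there were five, and each now stands in its own pocket. In the last check before closing, their tops read about 48 mm and the tray was empty.
- **Lid on:** I set it back through the gaps and screwed it about 95° clockwise. The bar reads 110.0° from the top camera and 110.3° from the scene camera, with the post at about 110.3°. The lid sank about 4 mm, so the seal is pressed roughly 4.0–4.5 mm. It sits level in the top view; the scene camera showed a tilt of about 0.6°, which I took as noise.

**Disagreements and misses**
- **Starting position:** the description has the lid tightened, some 85° past the gaps. The cameras put the bar only about 8° from the gap line with the seal apparently free. It turned freely for about 8° anticlockwise, then butted against a thread end at about 0.8 N m and 15 N. I backed off to the gaps and lifted from there, so there was no quarter-turn unscrewing.
- **Setting the lid on:** it touched sideways once with about 3 N, and a shift of about 1 mm cured it.
- **Disturbances:** I saw no capsule knocked aside and no slackened grip.
- **Shakers:** I did not touch them, but I did not measure them again at the end.

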